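# Wedge up the platform of the tin stand

### The job

The rubber pads under the hinged steel platform that carries the big creamer tin are to be changed: take the wooden wedge by its upright grip, set it flat on the worktop and push it, thin end first, squarely under the middle of the platform's rolled front edge until that edge has lifted off its pads by about 5 mm, never by more than a centimetre, with the tin still standing on it. The wedge alone must carry the platform, and the program finishes while still gripping the wedge in place: do not let go or pull it back. Leave the square-ended wooden block and everything else where they are.

Things in the scene. Friction and masses are not known exactly. Their poses are not given: they have to be found in the camera images.
- wedge: Loose wooden wedge, 121 x 34 mm, flat-sided. Origin on its underside, x axis towards the thin end, z up. Thin end: a 10 mm high edge at x=+58 mm; the top slopes evenly from there up to 34 mm height at x=-20 mm, then is level to the rear end, x=-63 mm. Upright grip block on it at x=-42 mm: 26 mm long, 34 wide, top at 70 mm. Starts left or right of the stand, pointing roughly away from the robot.
- wedge_tip (a point): middle of the lower edge of the wedge's thin end (x = +58 mm of the wedge)
- spacer: Loose square-ended block of the same wood, width and upright grip, 126 mm long, but 34 mm high all along: too thick to go under the platform. Lies on the other side of the stand. Origin on its underside, midway along. Leave it alone.
- stand: Steel stand fixed to the worktop. Origin on the worktop, x axis from front to rear (away from the robot within 20 degrees). Side rails 18 mm high (inner faces at y=+-68 mm, front at x=-101 mm) bear a hinged platform 180 mm wide; between the rails it is open back to x=+47 mm. The platform's rolled front edge is a 12 mm bar along y, centred at x=-118 mm, 28 mm high: the gap below is 22 mm.
- front_edge (a point): lowest point of the middle of the platform's rolled front edge: 22 mm above the worktop when the platform is down, and it rises with it
- platform (a joint): Angle of the platform about its rear hinge (x=+85 mm of the stand), rad. 0 = down on the pads; grows as the front edge rises (203 mm from the hinge: 0.025 rad = 5 mm of lift). It falls back by its own weight and the tin's, about 4 to 6 N at the front edge; pushing the wedge in takes up to about 15 N.
- creamer_tin: Big round tin, 108 mm wide, 129 mm high, about 0.57 kg, standing loose on the platform. Origin at the centre of its underside.
- mug_a: bystander: white mug, 84 mm wide, 93 high; origin at the centre of its underside
- milk_tin: bystander: round tin, 57 mm wide, 72 high; origin at the centre of its underside
- salt_shaker: bystander: glass shaker with grey top, 44 mm wide, 90 high; origin at the centre of its underside
- pepper_shaker: bystander: glass shaker with grey top, 44 mm wide, 90 high; origin at the centre of its underside

How it is judged:
On the way, in this order (a step that is already met when the one before it is completed fails the run):
1. the wedge is gripped while the platform is still down (contact force between the fingers and wedge above 1 N and value of joint platform below 0.005 rad), for 0.2 s.
2. the wedge lifts the platform off its pads (contact force between wedge and stand above 0.5 N and value of joint platform above 0.0075 rad), for 0.2 s.
At the end, for the whole second after the job is handed in: Wedge still gripped, flat on the worktop, within 30 mm and 0.22 rad of the stand's middle line, alone carrying the platform at rest at 0.0095-0.0475 rad (front edge 2-9.6 mm up); robot and block off the stand; tin upright, within 30 mm of its start (value of joint platform between 0.0095 and 0.0475 rad and velocity of joint platform between -0.05 and 0.05 rad/s and contact force between wedge and stand above 0.5 N and contact force between the fingers and wedge above 1 N and contact force between each of the arm, the fingers and stand below 0.3 N and contact force between spacer and stand below 0.1 N and y of wedge in the frame of stand between -0.03 and 0.03 m and x of wedge_tip in the frame of stand above -0.105 m and angle between the x axis of wedge and the x axis of stand, either way round below 0.22 rad and angle between wedge's own z axis and vertical below 0.08 rad and height (world z) of wedge below 0.006 m and angle between creamer_tin's own z axis and vertical below 0.12 rad and distance of creamer_tin from where it was at the start of the episode below 0.03 m); the arm keeps its last pose, push and grip.
It fails at once if the platform's front edge is raised by 12 mm or more (value of joint platform above 0.059 rad).
It fails at once if the tin on the platform is tipped (angle between creamer_tin's own z axis and vertical above 0.2 rad).
It fails at once if the square-ended block is moved more than 40 mm (distance of spacer from where it was at the start of the episode above 0.04 m).
It fails at once if a bystander is moved more than 40 mm (distance of any of mug_a, milk_tin, salt_shaker, pepper_shaker from where it was at the start of the episode above 0.04 m).
It also fails if it takes over 42 s, if anything falls off the work surface, if the arm or the gripper's body presses on something with over 40 N, if the wrist force passes 120 N, or if a joint passes its speed limit or range.

### The arm

A 6-joint arm with a two-finger parallel gripper is mounted at the origin on a cart in front of the work surface, level with it; the furniture and walls round the work are solid. World frame = base frame: x ahead of the robot, y to its left, z up, the work surface at z = 0. Lengths are in m, angles in rad, forces in N, time in s.
With the tool pointing down it reaches from about 0.25 to 0.775 m from the base axis. Payload 4 kg.
Tool frame: the origin (TCP) lies at the very end of the fingers, on their centre line; the grasp point (between the pads) lies 19 mm behind it; z points along the fingers, y is the line along which they close (so a half turn about z gives the same grasp; the last joint's range is limited). The gripper opens to 94 mm and grips with 3 to 60 N. Pads are 16 mm wide; open, the fingers measure 119 mm over their backs; the gripper's body (75 mm by 177 mm) begins 78 mm behind the grasp point.
Start: joints at [-1.263, 0.087, 1.371, -0, 1.684, -0.103], TCP at [0.22, -0.504, 0.172] pointing down, gripper open.
Joint ranges: [-3.1, 3.1], [-0.76, 2.03], [0.27, 2.55], [-1.08, 4.22], [0.17, 2.65], [-2.57, 2.57]. Speed limits (rad/s): [2.79, 2.79, 3.14, 3.14, 3.14, 3.14].

### API

Orientations are given as [roll, pitch, yaw] about the fixed x, y, z axes, in that order (R = Rz(yaw) Ry(pitch) Rx(roll)).
In Python, from bench import robot gives the robot as it stands. The module is installed in compiled form; this text tells all that it offers.
- The arm moves only by the tool move_arm, never from a script. Its argument "deltas" is one flat list of numbers, 7 for each row, row after row: the turn, a rotation vector about the tool's x, y, z in rad, then the shift along the tool's x, y, z in cm, then the closure, from -1 (fully open) to 1 (shut). A call has 1 to 8 rows; each row is the pose to reach, as a shift and turn from the pose commanded when the call began, along the tool's axes at that moment; what a row does not reach only later rows make up. A row lasts 1/10 s, in which the tool goes at most 50 mm and 8.59 degrees, less where a joint would pass 70% of its speed; a pose out of reach is approached as far as the arm can. A call with a gripper value outside its range is refused whole. The fingers move at their own pace and stop on an object; the grip force is fixed at half the most. Time passes only in rows, so rows that repeat a pose let the fingers close. It gives the time, the measured TCP pose, the force, the opening and the grip force at its end, in the units of the state.
- robot.get_obs(): the state, without advancing time (a new reading comes with each control period).
- robot.snapshot(name): name is "scene" or "top" or "wrist"; returns a dict with "image" (400x640x3 uint8, red, green, blue), "depth" (400x640 float32, m along the optical axis (not along the pixel's ray), 0 where there is no reading), "fov_y" (degrees; the focal length in pixels is half the picture's height over the tangent of half this angle, whatever the lens; pixels are square), "cx", "cy" (the principal point, pixels), "D" ([k1, k2, p1, p2, k3] as OpenCV has them; the pictures are not rectified), "origin" and "orientation" of the camera in the world; the wrist camera has in their place "T_tool_cam" (4x4, takes a point from camera to tool coordinates, whose origin is the TCP and whose axes are the flange's). Camera axes: x right, y up, looking along -z (the intrinsics and any distortion apply to the point x, -y, -z); pixel columns grow to the right and rows downward; lengths in m; the calibration is good to about 2 mm. A picture is of the moment at which its call begins: read the wrist's pose just before it.
- robot.close_job(): hands the job in; it is judged then, once.
The state is a dict: "time": time; "joint_positions": joint angles; "qvel": joint speeds; "joint_torque": joint torques, N m; "tool_pos": TCP position; "ee_rot": TCP orientation; "wrist_force": force on the tool from outside, world axes, zero at the start; "wrist_torque": the same for the moment, N m; "width": finger opening in m; "finger_force": force on a finger pad.
Only numpy, scipy, OpenCV 4.12 (cv2) and the standard library are available. Lean on these libraries where they do the work, as an engineer would, in place of code of your own. Each camera call takes 0.05 s, during which the arm holds its last target. There are 200 camera calls.

## Working session

There is one attempt and no reset: what is moved stays moved. The work goes in short steps, Python scripts to look and compute and a tool call to move; the robot and the scene stay as the last step left them, time stands still between calls to the robot, and variables do not carry over. Pictures are saved under pics/ and viewed, at most 10 in all, crops included, and the job is handed in when it is done.

Besides the shell and the picture viewer there is one more tool, called after "Request:" by a JSON object that holds its "name" and its "arguments". move_arm: Moves the arm, as the interface text tells. Its arguments: {"type":"object","properties":{"deltas":{"type":"array","items":{"type":"number"}}},"required":["deltas"]}

```bash
mkdir -p pics; cat > h.py <<'E'
import numpy as np, cv2
from scipy.spatial.transform import Rotation as R
from bench import robot
def snap(n):
    o=robot.get_obs(); s=robot.snapshot(n)
    f=200/np.tan(np.radians(s['fov_y'])/2)
    s['K']=np.array([[f,0,s['cx']],[0,f,s['cy']],[0,0,1.]])
    if 'T_tool_cam' in s:
        T=np.eye(4);T[:3,:3]=R.from_euler('xyz',o['ee_rot']).as_matrix();T[:3,3]=o['tool_pos']
        s['T']=T@np.array(s['T_tool_cam'])
    else:
        T=np.eye(4);q=np.array(s['orientation']);
        T[:3,:3]=q if q.shape==(3,3) else (R.from_euler('xyz',q).as_matrix() if q.size==3 else R.from_quat(q).as_matrix())
        T[:3,3]=s['origin'];s['T']=T
    return s
def rays(s,uv):
    p=cv2.undistortPoints(np.array(uv,float).reshape(-1,1,2),s['K'],np.array(s['D'],float))[:,0]
    return np.c_[p[:,0],-p[:,1],-np.ones(len(p))]
def onplane(s,uv,z):
    d=rays(s,uv)@s['T'][:3,:3].T; o=s['T'][:3,3]
    return o+d*((z-o[2])/d[:,2])[:,None]
def cloud(s):
    v,u=np.mgrid[:400,:640]; uv=np.c_[u.ravel(),v.ravel()]
    P=rays(s,uv)*s['depth'].reshape(-1,1)
    return (P@s['T'][:3,:3].T+s['T'][:3,3]).reshape(400,640,3)
def save(s,n): cv2.imwrite('pics/'+n,s['image'][:,:,::-1])
E
python3 - <<'E'
from h import *
print(robot.get_obs())
for n in('top','scene'):
    s=snap(n);save(s,n+'.png');print(n,s['origin'],s['orientation'],s['fov_y'],s['D'])
    np.savez(n+'.npz',P=cloud(s),im=s['image'],d=s['depth'])
E
```

```text
{'time': 0.0, 'joint_positions': array([-1.26310288e+00,  8.79502853e-02,  1.37222026e+00, -1.84281482e-05,
        1.68358271e+00, -1.03112059e-01]), 'qvel': array([ 0.00040123,  0.00111654, -0.00108856,  0.00052749, -0.00178418,
        0.00052833]), 'joint_torque': array([ 4.54821002e-04, -3.40183353e+01, -3.02424037e+01,  7.16809463e-02,
        3.29589285e-02, -1.58921021e-04]), 'tool_pos': array([ 0.21944005, -0.50366637,  0.17102407]), 'ee_rot': array([-3.13944164e+00, -2.04171117e-04,  4.10803229e-01]), 'wrist_force': array([0.31997169, 0.13809981, 0.78771915]), 'wrist_torque': array([-0.04683666, -0.01221039, -0.02107775]), 'finger_force': 0.0, 'width': 0.09415231684841477}
top [0.5344762  0.00251273 1.47595439] [ 0.06605239 -0.01262128 -1.54475566] 42.417301850439685 [-0.13216743  0.          0.          0.          0.        ]
scene [0.04224107 0.82358059 0.62443149] [ 1.04310571  0.01261811 -2.5461613 ] 55.85252978423025 [-0.06271359  0.          0.          0.          0.        ]
```

View pics/top.png

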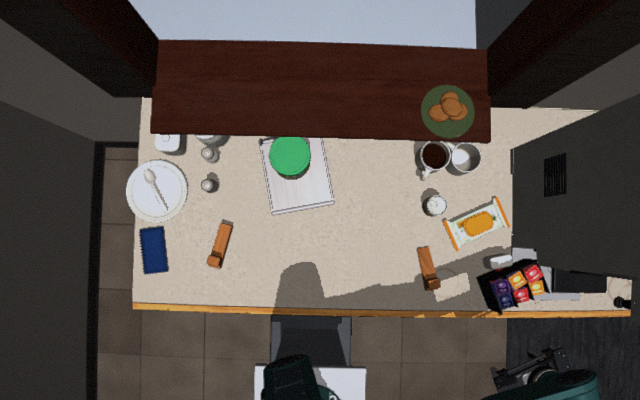

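View pics/scene.png

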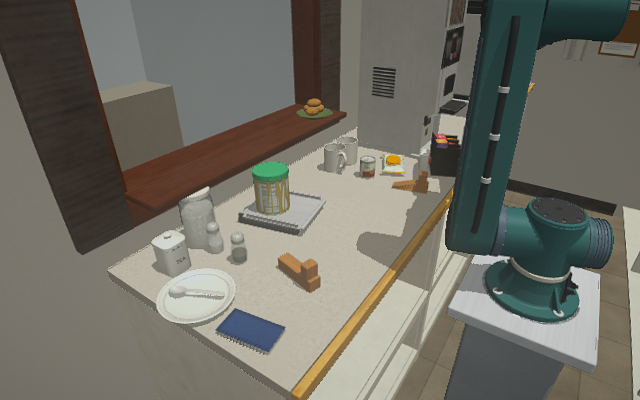

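Top view: stand near (298,175) with the green tin at (290,157), and wooden blocks at (220,245) and (428,268). The grip is at the robot-side end of each. Depth will tell wedge from spacer.

```bash
cat > m.py <<'E'
from h import *
d=np.load('top.npz');P=d['P'];im=d['im']
hsv=cv2.cvtColor(im,cv2.COLOR_RGB2HSV)
m=cv2.inRange(hsv,(5,120,60),(18,255,255))
for nm,(u0,u1,v0,v1) in dict(L=(195,245,210,280),Rt=(405,450,235,300)).items():
    q=P[v0:v1,u0:u1][m[v0:v1,u0:u1]>0]; q=q[(q[:,2]>.005)&(q[:,2]<.09)]
    rect=cv2.minAreaRect(q[:,:2].astype(np.float32)*1000); print(nm,len(q),rect)
    c=np.array(rect[0])/1000; w=np.linalg.svd(q[:,:2]-q[:,:2].mean(0))[2][0] if len(q)<3000 else None
    w=w*np.sign(w[0]); t=(q[:,:2]-c)@w
    print(' axis',w,np.degrees(np.arctan2(w[1],w[0])),'c',c)
    for a in np.arange(-.07,.07,.01):
        k=(t>=a)&(t<a+.01)
        if k.any(): print('  %.2f n%d z%.3f max%.3f'%(a,k.sum(),np.median(q[k,2]),q[k,2].max()))
# stand
q=P[120:225,240:350].reshape(-1,3); k=(q[:,2]>.015)&(q[:,2]<.06)
rect=cv2.minAreaRect(q[k][:,:2].astype(np.float32)*1000);print('stand',rect,cv2.boxPoints(rect).round(1).tolist())
g=q[(q[:,2]>.12)&(q[:,2]<.2)];print('tin',np.median(g,0),len(g))
E
python3 m.py
python3 -c "
from h import *
im=cv2.imread('pics/top.png')
cv2.imwrite('pics/c1.png',cv2.resize(np.hstack([im[120:300,190:345]]),None,fx=3.3,fy=3.3,interpolation=2))"
```

```text
L 540 ((491.8664855957031, 260.4013366699219), (35.464385986328125, 124.8742904663086), 75.17750549316406)
 axis [ 0.96845282 -0.24919697] -14.42999812529765 c [0.49186649 0.26040134]
  -0.07 n9 z0.033 max0.038
  -0.06 n29 z0.067 max0.074
  -0.05 n44 z0.070 max0.076
  -0.04 n51 z0.068 max0.074
  -0.03 n43 z0.034 max0.041
  -0.02 n42 z0.034 max0.040
  -0.01 n46 z0.034 max0.042
  0.00 n43 z0.034 max0.041
  0.01 n46 z0.033 max0.041
  0.02 n43 z0.035 max0.043
  0.03 n44 z0.035 max0.040
  0.04 n45 z0.033 max0.041
  0.05 n43 z0.034 max0.040
  0.06 n12 z0.035 max0.037
Rt 501 ((465.2171325683594, -331.65869140625), (73.91639709472656, 166.97869873046875), 75.44453430175781)
 axis [0.98281676 0.18458388] 10.636872389489328 c [ 0.46521713 -0.33165869]
  -0.07 n42 z0.070 max0.075
  -0.06 n44 z0.070 max0.077
  -0.05 n43 z0.035 max0.072
  -0.04 n48 z0.033 max0.037
  -0.03 n47 z0.030 max0.036
  -0.02 n45 z0.026 max0.031
  -0.01 n46 z0.023 max0.033
  0.00 n44 z0.020 max0.027
  0.01 n41 z0.017 max0.025
  0.02 n42 z0.013 max0.021
  0.03 n29 z0.011 max0.019
  0.05 n1 z0.018 max0.018
stand ((706.3054809570312, 53.14878845214844), (220.7581024169922, 180.47056579589844), 11.939010620117188) [[579.5999755859375, 118.5999984741211], [617.0, -58.0], [833.0, -12.300000190734863], [795.5999755859375, 164.3000030517578]]
tin [0.77995656 0.06075928 0.18976231] 3246
```

View pics/c1.png

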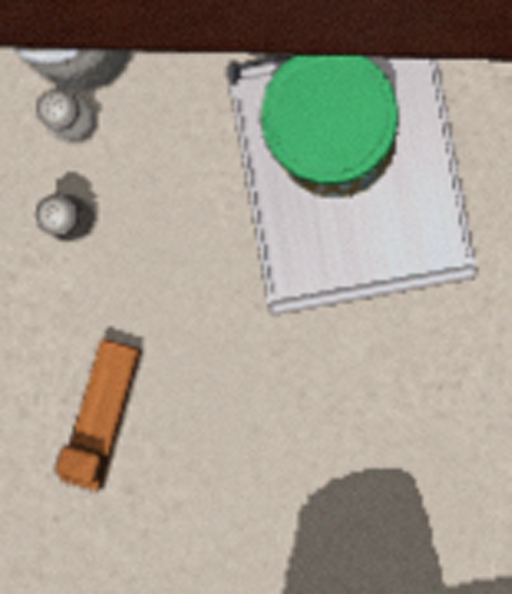

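The right-hand block (428,268) slopes from 34 to 10 mm, so it is the wedge. The left one is 34 mm all along, so it is the spacer. Next I refine the wedge pose and the shift to a viewing pose above it.

```bash
cat > m2.py <<'E'
from h import *
d=np.load('top.npz');P=d['P'];im=d['im']
m=cv2.inRange(cv2.cvtColor(im,cv2.COLOR_RGB2HSV),(5,120,60),(18,255,255))
m=cv2.morphologyEx(m,cv2.MORPH_OPEN,np.ones((3,3)))
_,l,st,_=cv2.connectedComponentsWithStats(m[235:300,405:450]);i=1+st[1:,4].argmax()
q=P[235:300,405:450][l==i];q=q[(q[:,2]>.004)&(q[:,2]<.09)]
r=cv2.minAreaRect(q[:,:2].astype(np.float32)*1000);print(r)
print('grip',q[q[:,2]>.06].mean(0), cv2.minAreaRect(q[q[:,2]>.06][:,:2].astype(np.float32)*1000))
a=q[(q[:,2]<.031)];f=np.polyfit(a[:,0],a[:,1],1);print('yaw',np.arctan(f[0]),'lowest', a[a[:,0]>np.percentile(a[:,0],93)].mean(0))
# neighbours within 0.12 m of grip
Q=P.reshape(-1,3);g=q[q[:,2]>.06].mean(0);k=(abs(Q[:,0]-g[0])<.16)&(abs(Q[:,1]-g[1])<.13)&(Q[:,2]>.08);print('tall nearby',k.sum(),Q[k].min(0) if k.any() else '',Q[k].max(0) if k.any() else '')
E
python3 m2.py
```

```text
((457.3594970703125, -322.357421875), (86.06488037109375, 35.379886627197266), 13.960163116455078)
grip [nan nan nan] ((0.0, 0.0), (0.0, 0.0), 0.0)
yaw 0.15074830811365317 lowest [ 0.49770893 -0.31985973  0.01094338]
tall nearby 0  m2.py:8: RuntimeWarning: Mean of empty slice.
  print('grip',q[q[:,2]>.06].mean(0), cv2.minAreaRect(q[q[:,2]>.06][:,:2].astype(np.float32)*1000))
  ret = um.true_divide(
m2.py:11: RuntimeWarning: Mean of empty slice.
  Q=P.reshape(-1,3);g=q[q[:,2]>.06].mean(0);k=(abs(Q[:,0]-g[0])<.16)&(abs(Q[:,1]-g[1])<.13)&(Q[:,2]>.08);print('tall nearby',k.sum(),Q[k].min(0) if k.any() else '',Q[k].max(0) if k.any() else '')
```

Request:
{"name": "move_arm", "arguments": {"deltas": [0, 0, 0.04, 4, -1.4, -0.5, -1, 0, 0, 0.08, 8, -2.8, -1, -1, 0, 0, 0.12, 12, -4.1, -1.5, -1, 0, 0, 0.16, 16, -5.5, -2, -1, 0, 0, 0.2, 20, -7, -2.5, -1, 0, 0, 0.21, 23, -8, -3, -1, 0, 0, 0.21, 23, -8, -3, -1, 0, 0, 0.21, 23, -8, -3, -1]}}

```text
time: 0.9
tool_pos: [0.3985, -0.3388, 0.2018]
ee_rot: [-3.141, 0.001, 0.202]
wrist_force: [0.2, 0.0, -1.5]
width: 0.0938
finger_force: 0.0
```

```bash
cat > w.py <<'E'
from h import *
import sys
s=snap('wrist');save(s,sys.argv[1]+'.png');np.savez('wrist.npz',P=cloud(s),im=s['image'])
o=robot.get_obs();print(o['tool_pos'],o['ee_rot'],o['wrist_force'],o['time'])
P=cloud(s);im=s['image']
m=cv2.inRange(cv2.cvtColor(im,cv2.COLOR_RGB2HSV),(4,100,30),(20,255,255))
q=P[(m>0)&(P[:,:,2]>.005)&(P[:,:,2]<.09)];q=q[abs(q[:,1]-o['tool_pos'][1])<.12]
g=q[q[:,2]>.062];print(len(q),len(g))
if len(g)>30: print('grip',np.median(g,0),cv2.minAreaRect(g[:,:2].astype(np.float32)*1000))
a=q[(q[:,2]<.06)];print('all',cv2.minAreaRect(q[:,:2].astype(np.float32)*1000))
E
python3 w.py w1
```

```text
[ 0.39794371 -0.33928937  0.20158206] [-3.14117580e+00  1.24012288e-03  2.00826120e-01] [0.2528172  0.18152264 0.11838014] 0.95
4266 625
grip [ 0.4017175  -0.33383804  0.06925245] ((400.9391174316406, -333.7732238769531), (25.260238647460938, 31.892547607421875), 12.14091682434082)
all ((486.8335266113281, -376.3853759765625), (158.1832733154297, 224.63330078125), 86.15055847167969)
```

View pics/w1.png

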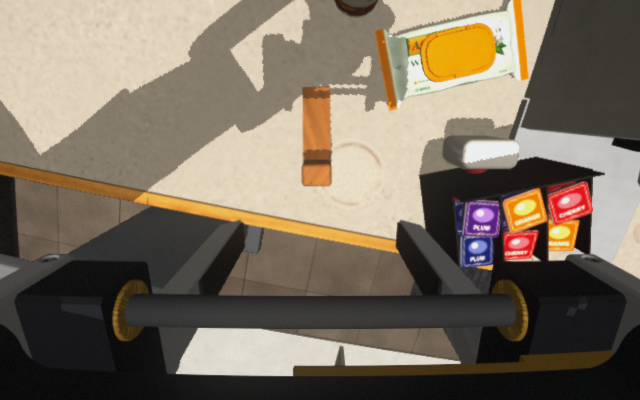

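Wedge spans u 303–330, v 87–186, with the grip at about (316,175). The grip centre is (0.401,-0.334) and yaw is about 0.21. I descend and grip.

Request:
{"name": "move_arm", "arguments": {"deltas": [0, 0, -0.01, 0.4, -0.5, 4, -1, 0, 0, -0.01, 0.4, -0.5, 8, -1, 0, 0, -0.01, 0.4, -0.5, 12, -1, 0, 0, -0.01, 0.4, -0.5, 15, -1, 0, 0, -0.01, 0.4, -0.5, 17, -1, 0, 0, -0.01, 0.4, -0.5, 17.9, -1, 0, 0, -0.01, 0.4, -0.5, 17.9, -1, 0, 0, -0.01, 0.4, -0.5, 17.9, -1]}}

```text
time: 1.75
tool_pos: [0.4016, -0.3345, 0.0242]
ee_rot: [3.14, -0.001, 0.21]
wrist_force: [0.1, 0.8, 0.5]
width: 0.0939
finger_force: 0.0
```

Request:
{"name": "move_arm", "arguments": {"deltas": [0, 0, 0, 0, 0, 0, 1, 0, 0, 0, 0, 0, 0, 1, 0, 0, 0, 0, 0, 0, 1, 0, 0, 0, 0, 0, 0, 1, 0, 0, 0, 0, 0, 0, 1, 0, 0, 0, 0, 0, 0, 1, 0, 0, 0, 0, 0, 0, 1, 0, 0, 0, 0, 0, 0, 1]}}

```text
time: 2.55
tool_pos: [0.4015, -0.3334, 0.0231]
ee_rot: [3.141, 0.0, 0.211]
wrist_force: [0.8, 0.4, -3.0]
width: 0.0337
finger_force: 30.4
```

Request:
{"name": "move_arm", "arguments": {"deltas": [0, 0, 0, 0, 0, -1.5, 1, 0, 0, 0, 0, 0, -3, 1, 0, 0, 0, 1, -2.5, -3, 1, 0, 0, 0, 2.5, -6, -3, 1, 0, 0, 0, 4, -10, -3, 1, 0, 0, 0, 6, -14, -3, 1, 0, 0, 0, 7.5, -18, -3, 1, 0, 0, 0, 9, -21, -3, 1]}}

```text
time: 3.35
tool_pos: [0.4444, -0.1065, 0.0521]
ee_rot: [-3.14, 0.002, 0.212]
wrist_force: [-0.7, -0.2, -3.4]
width: 0.0337
finger_force: 30.0
```

Request:
{"name": "move_arm", "arguments": {"deltas": [0, 0, 0, 1, -3, 0, 1, 0, 0, 0, 2, -6, 0, 1, 0, 0, 0, 3, -8.5, 0, 1, 0, 0, 0, 3.8, -10, 0, 1, 0, 0, 0, 3.8, -10.5, 0, 1, 0, 0, 0, 3.8, -10.5, 0, 1, 0, 0, 0, 3.8, -10.5, 0, 1]}}

```text
time: 4.05
tool_pos: [0.4602, 0.0007, 0.0527]
ee_rot: [3.141, 0.001, 0.21]
wrist_force: [-0.5, -0.6, -3.3]
width: 0.0336
finger_force: 30.0
```

```bash
cat > w2.py <<'E'
from h import *
import sys
s=snap('wrist');save(s,sys.argv[1]+'.png');P=cloud(s);np.savez('wrist.npz',P=P,im=s['image'])
o=robot.get_obs();print(o['tool_pos'],o['ee_rot'],o['wrist_force'],o['time'],o['width'])
hsv=cv2.cvtColor(s['image'],cv2.COLOR_RGB2HSV)
m=cv2.inRange(hsv,(4,100,30),(20,255,255))>0
q=P[m&(P[:,:,2]<.13)&(P[:,:,2]>.01)&(abs(P[:,:,1]-.02)<.08)&(P[:,:,0]>.42)&(P[:,:,0]<.75)]
print('wedge',len(q),cv2.minAreaRect(q[:,:2].astype(np.float32)*1000))
k=(P[:,:,2]>.026)&(P[:,:,2]<.045)&~m&(P[:,:,0]>.57)&(P[:,:,0]<.68)&(abs(P[:,:,1]-.04)<.14)
b=P[k];print('plat',len(b),cv2.minAreaRect(b[:,:2].astype(np.float32)*1000),cv2.boxPoints(cv2.minAreaRect(b[:,:2].astype(np.float32)*1000)).round(1).tolist())
f=b[:,:2]
# front boundary: min x per y bin
Y=np.arange(-.045,.11,.005);F=[(np.percentile(f[(f[:,1]>=y)&(f[:,1]<y+.005),0],2),y+.0025) for y in Y if ((f[:,1]>=y)&(f[:,1]<y+.005)).sum()>5]
F=np.array(F);c=np.polyfit(F[:,1],F[:,0],1);print('front x= %.4f + %.4f y; yaw %.3f'%(c[1],c[0],-np.arctan(c[0])), 'res',np.std(F[:,0]-np.polyval(c,F[:,1])), 'y range',f[:,1].min(),f[:,1].max())
E
python3 w2.py w2
```

```text
[0.46033325 0.0005488  0.05287014] [3.14119385e+00 8.16226647e-04 2.09716692e-01] [ 0.595565   -0.54750967 -2.52859565] 4.1 0.0338661347010458
wedge 9676 ((502.4786071777344, 9.965190887451172), (110.89779663085938, 34.87785720825195), 12.463187217712402)
plat 3600 ((600.4957885742188, 31.613052368164062), (8.667814254760742, 178.62640380859375), 11.938315391540527) [[577.7999877929688, 118.0999984741211], [614.7000122070312, -56.70000076293945], [623.2000122070312, -54.900001525878906], [586.2999877929688, 119.9000015258789]]
front x= 0.6031 + -0.2113 y; yaw 0.208 res 0.0001405073092119545 y range -0.05571617818859271 0.11919832922968379
```

View pics/w2.png

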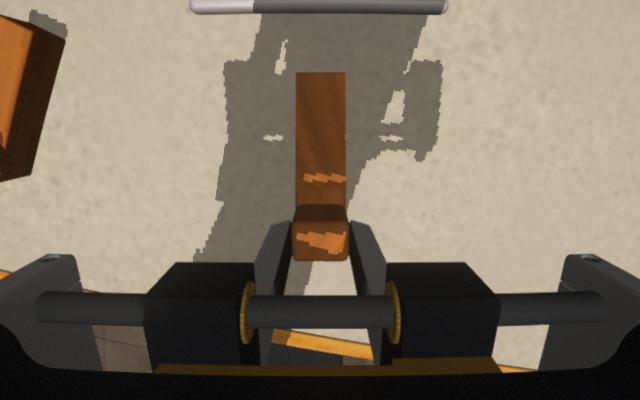

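Bar spans u 190–447 (mid 318) and the wedge spans u 296–346, centred and aligned within 1 mm and 0.01 rad. The tip is about 41 mm short of the bar. I set it down, then advance.

Request:
{"name": "move_arm", "arguments": {"deltas": [0, 0, 0, 0, 0, 1.2, 1, 0, 0, 0, 0, 0, 2.2, 1, 0, 0, 0, 0, 0, 2.8, 1, 0, 0, 0, 0, 0, 3, 1, 0, 0, 0, 0, 0, 3, 1, 0, 0, 0, 0, 0, 3, 1]}}

```text
time: 4.7
tool_pos: [0.4609, 0.0014, 0.023]
ee_rot: [3.142, -0.0, 0.211]
wrist_force: [-0.4, 0.1, -3.4]
width: 0.0336
finger_force: 30.0
```

Request:
{"name": "move_arm", "arguments": {"deltas": [0, 0, 0, 1.5, 0, 0, 1, 0, 0, 0, 3, 0, 0, 1, 0, 0, 0, 4.5, 0, 0, 1, 0, 0, 0, 6, 0, 0, 1, 0, 0, 0, 7, 0, 0, 1, 0, 0, 0, 7.6, 0, 0, 1, 0, 0, 0, 7.6, 0, 0, 1, 0, 0, 0, 7.6, 0, 0, 1]}}

```text
time: 5.5
tool_pos: [0.5349, 0.0173, 0.023]
ee_rot: [3.142, 0.0, 0.211]
wrist_force: [0.0, -0.6, -3.5]
width: 0.0335
finger_force: 30.0
```

```bash
python3 w2.py w3
```

```text
[0.53462713 0.01729798 0.02299736] [-3.14154299e+00  3.46718597e-04  2.10760826e-01] [ 0.82058084 -0.18924958 -3.8410627 ] 5.55 0.03351966785135858
wedge 7052 ((559.9078369140625, 22.600303649902344), (76.0841064453125, 34.75384521484375), 12.214706420898438)
plat 35995 ((633.8688354492188, 38.792335510253906), (76.1648178100586, 179.45909118652344), 11.708344459533691) [[578.4000244140625, 118.9000015258789], [614.7999877929688, -56.79999923706055], [689.4000244140625, -41.29999923706055], [653.0, 134.39999389648438]]
front x= 0.6053 + -0.2133 y; yaw 0.210 res 0.0002386046771018084 y range -0.05541711298681488 0.13123388429666874
```

View pics/w3.png

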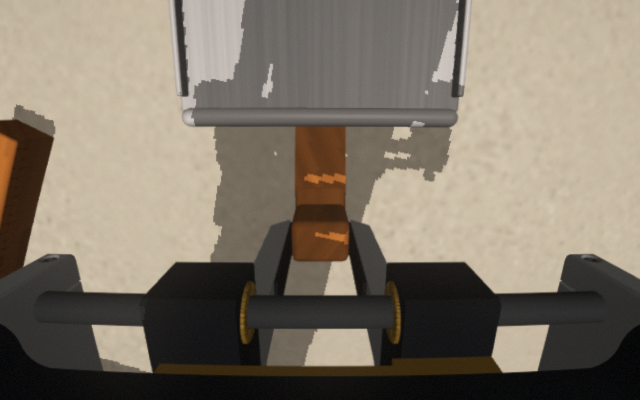

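Wedge tip is under the bar middle (bar u 183–457, wedge u 295–346), not yet touching the bar. I press down slightly to be sure the wedge is seated.

Request:
{"name": "move_arm", "arguments": {"deltas": [0, 0, 0, 0, 0, 0.05, 1, 0, 0, 0, 0, 0, 0.1, 1, 0, 0, 0, 0, 0, 0.1, 1]}}

```text
time: 5.85
tool_pos: [0.5347, 0.0173, 0.023]
ee_rot: [3.142, 0.0, 0.211]
wrist_force: [-3.1, -0.2, 2.9]
width: 0.0336
finger_force: 30.0
```

Request:
{"name": "move_arm", "arguments": {"deltas": [0, 0, 0, 0.4, 0, 0, 1, 0, 0, 0, 0.8, 0, 0, 1, 0, 0, 0, 1.2, 0, 0, 1, 0, 0, 0, 1.5, 0, 0, 1, 0, 0, 0, 1.8, 0, 0, 1, 0, 0, 0, 2.1, 0, 0, 1, 0, 0, 0, 2.1, 0, 0, 1, 0, 0, 0, 2.1, 0, 0, 1]}}

```text
time: 6.65
tool_pos: [0.5527, 0.0207, 0.023]
ee_rot: [3.141, 0.007, 0.211]
wrist_force: [-11.7, -2.4, 10.9]
width: 0.0342
finger_force: 30.0
```

```bash
cat > lift.py <<'E'
from h import *
s=snap('wrist');P=cloud(s);o=robot.get_obs();print(o['tool_pos'],o['wrist_force'])
O=np.array([.7176,.0563]);c,n=np.cos(.208),np.sin(.208)
x=(P[:,:,:2]-O)@[c,n];y=(P[:,:,:2]-O)@[-n,c]
for nm,Q in(('top0',np.load('top.npz')['P']),('now',P)):
    x=(Q[:,:,:2]-O)@[c,n];y=(Q[:,:,:2]-O)@[-n,c]
    for a in(-.122,-.10,-.08,-.06): 
        k=(abs(x-a-.004)<.004)&(abs(y)<.075)&(Q[:,:,2]>.015)&(Q[:,:,2]<.06);print(nm,a,k.sum(),np.median(Q[k][:,2]) if k.any() else '')
t=(o['tool_pos'][:2]-O);print('TCP stand',t@[c,n],t@[-n,c])
E
python3 lift.py
```

```text
[0.5527248  0.02077825 0.02295873] [-11.33402095  -2.9283858   10.96247637]
top0 -0.122 153 0.03372588138678578
top0 -0.1 154 0.029209731158698404
top0 -0.08 148 0.029460453424367317
top0 -0.06 153 0.029465510906362624
now -0.122 2941 0.03618909560089889
now -0.1 3025 0.03130913938153909
now -0.08 3232 0.03099208332916939
now -0.06 3393 0.030678830815865088
TCP stand -0.16865682564258141 -0.0007088133876716537
```

Request:
{"name": "move_arm", "arguments": {"deltas": [0, 0, 0, 0.2, 0, 0, 1, 0, 0, 0, 0.4, 0, 0, 1, 0, 0, 0, 0.6, 0, 0, 1, 0, 0, 0, 0.8, 0, 0, 1, 0, 0, 0, 0.8, 0, 0, 1, 0, 0, 0, 0.8, 0, 0, 1]}}

```text
time: 7.3
tool_pos: [0.5604, 0.0224, 0.023]
ee_rot: [3.141, 0.007, 0.211]
wrist_force: [-12.0, -3.2, 11.1]
width: 0.0338
finger_force: 30.0
```

```bash
python3 lift.py; python3 -c "
from h import *
s=snap('scene');cv2.imwrite('pics/s2.png',cv2.resize(s['image'][140:300,200:420,::-1],None,fx=3,fy=3))"
```

```text
[0.5604163  0.02236056 0.02296933] [-10.62366014  -2.13183195  11.12625196]
top0 -0.122 153 0.03372588138678578
top0 -0.1 154 0.029209731158698404
top0 -0.08 148 0.029460453424367317
top0 -0.06 153 0.029465510906362624
now -0.122 2852 0.03865302513382664
now -0.1 2992 0.03349001184048493
now -0.08 3237 0.0328909872555517
now -0.06 3374 0.032384937616475123
TCP stand -0.1608043553281507 -0.0007489379089702271
```

View pics/s2.png

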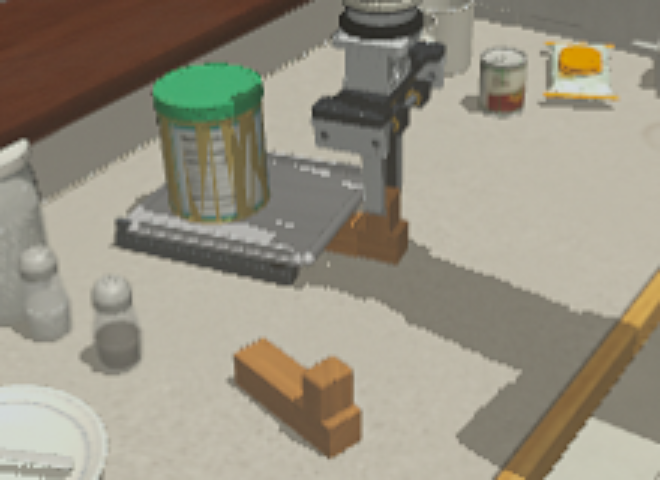

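The tin stands upright at (210,150) in the crop, the wedge is flat under the lifted edge and still gripped, and the block at (300,395) is untouched. The lift is about 5 mm, so I hand in.

```bash
python3 -c "
from bench import robot
print(robot.close_job())"
```

```text
the job is handed in; nothing more can be done
None
```

I pushed the wedge squarely under the middle of the platform's front edge and it now holds that edge about 5 mm up. It is still gripped in place, the tin is upright, the square-ended block was left alone, and the job is handed in; no verdict was returned.

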